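# Try a finished block with the square, then tote it

## Task

Check the rectangular brass block in the mill's catch tray for square: lay the flanged square flat on the tray floor around one corner of the block, its stock flush along a long side and its blade flush against the end, and let go of it for a moment, without shoving the block away from its place or pressing hard. Then pick up the block and set it down gently, the same way up, flat on the floor of the tote, leaving the square lying flat in the tray and the other two brass parts in the tray where they are.

Things in the scene. Friction and masses are not known exactly. Their poses are not given: they have to be found in the camera images.
- tray: The mill's catch tray, a shallow sheet-steel tray fixed to the bench, 260 x 310 x 13 mm outside (its x, y, z), walls and floor 3 mm thick. Origin at the centre of its underside, z up; its inner floor is 3 mm above the origin. It holds the block, the disc and the bush. The end of a fixed aluminium chute, up to 100 mm high, stands beyond its left side (from world y 0.51).
- block: Finished brass block in the tray, 60 x 42 x 24 mm (its x, y, z), about 0.5 kg, loose; the long sides are the faces at y = +-21 mm, the ends are the faces at x = +-30 mm. Origin at the centre of its underside, z up. Slides on the tray at a few newtons.
- square: Flanged square lying on the bench, loose, 0.22 kg. Stock: upright aluminium bar, x -45..45, y -7..7, z 0..52 mm. Blade: flat steel strip at the stock's -x end, x -45..-23, y 7..77, z 0..5 mm. Origin at the centre of the stock's underside, z up. The stock's face y = +7 and the blade's edge x = -23 mm form the inner right angle that goes round the block's corner.
- stock_top (a point): Point on top of the square's stock, (-9, 0, 52) mm in its frame, near the balance point: the stock is gripped here across its 14 mm thickness (the square's y). The stock is 28 mm taller than the block, so fingers that grip only its upper 24 mm stay above the block.
- inner_corner (a point): Point of the square at its underside where the stock's inner face meets the blade's inner edge: (-23, 7, 0) mm in the square's frame.
- stock_end (a point): Point on the stock's inner face at its underside, 55 mm along the stock from inner_corner: (32, 7, 0) mm in the square's frame.
- blade_end (a point): Point on the blade's inner edge at its underside, 38 mm along the blade from inner_corner: (-23, 45, 0) mm in the square's frame.
- disc: Plain brass disc, 42 mm across and 20 mm high, loose in the tray, to be left where it is. Origin at the centre of its underside.
- bush: Small brass bush (a ring), 26 mm across and 18 mm high, loose in the tray, to be left where it is. Origin at the centre of its underside.
- tote: Open grey plastic tote fixed to the bench, 230 x 170 x 60 mm outside (its x, y, z), walls and floor 4 mm thick. Origin at the centre of its underside, z up; its inner floor is 4 mm above the origin. One block is already in it, near its +x end.
- old_block: The block collected earlier, the same size as the other, lying in the tote (60 mm side across the tote, give or take some yaw), beside which there is room for one more. Origin at the centre of its underside.
There are look-alikes about, which are no part of the job. What is shaped like the block but purple or turquoise is not meant.

How it is judged (in metres and radians):
On the way:
1. the square lies flat in the tray, released, flush round a corner of the block (stock along a long side, blade against the end), the block still within 30 mm of its place (((y of inner_corner in the frame of block between 0.019 and 0.023 m and y of stock_end in the frame of block between 0.019 and 0.023 m and x of inner_corner in the frame of block between 0.028 and 0.032 m and x of blade_end in the frame of block between 0.028 and 0.032 m and x of stock_end in the frame of block between -0.03 and -0.02 m and y of blade_end in the frame of block between -0.022 and -0.012 m) or (y of inner_corner in the frame of block between -0.023 and -0.019 m and y of stock_end in the frame of block between -0.023 and -0.019 m and x of inner_corner in the frame of block between 0.028 and 0.032 m and x of blade_end in the frame of block between 0.028 and 0.032 m and x of stock_end in the frame of block between -0.03 and -0.02 m and y of blade_end in the frame of block between 0.012 and 0.022 m) or (y of inner_corner in the frame of block between 0.019 and 0.023 m and y of stock_end in the frame of block between 0.019 and 0.023 m and x of inner_corner in the frame of block between -0.032 and -0.028 m and x of blade_end in the frame of block between -0.032 and -0.028 m and x of stock_end in the frame of block between 0.02 and 0.03 m and y of blade_end in the frame of block between -0.022 and -0.012 m) or (y of inner_corner in the frame of block between -0.023 and -0.019 m and y of stock_end in the frame of block between -0.023 and -0.019 m and x of inner_corner in the frame of block between -0.032 and -0.028 m and x of blade_end in the frame of block between -0.032 and -0.028 m and x of stock_end in the frame of block between 0.02 and 0.03 m and y of blade_end in the frame of block between 0.012 and 0.022 m)) and angle between the z axis of square and the z axis of tray, either way round below 0.04 rad and z of square in the frame of tray between 0.001 and 0.005 m and linear speed of square below 0.01 m/s and angular speed of square below 0.1 rad/s and contact force between the fingers and square below 0.1 N and contact force between the fingers and block below 0.1 N and distance of block from where it was at the start of the episode below 0.03 m and z of block in the frame of tray between 0 and 0.006 m), for 0.3 s.
At the end, for the whole second after the job is handed in: The block, after the square lay released and flush round its corner (within 2 mm on side and end, block within 30 mm of its place), is the same way up, flat within 0.06 rad on the tote floor; the square lies flat in the tray; both are released and at rest (x of block in the frame of tote between -0.085 and 0.085 m and y of block in the frame of tote between -0.065 and 0.065 m and z of block in the frame of tote between 0 and 0.008 m and angle between block's own z axis and vertical below 0.06 rad and linear speed of each of block, square below 0.01 m/s and angular speed of each of block, square below 0.1 rad/s and angle between the z axis of square and the z axis of tray, either way round below 0.04 rad and z of square in the frame of tray between 0.001 and 0.005 m and x of square in the frame of tray between -0.13 and 0.13 m and y of square in the frame of tray between -0.155 and 0.155 m and contact force between the fingers and square below 0.1 N and contact force between the fingers and block below 0.1 N); the robot touches nothing.
It fails at once if the disc or the bush is moved more than 30 mm (distance of any of disc, bush from where it was at the start of the episode above 0.03 m).
It fails at once if the block is dropped or banged down in the tote (over 60 N) (contact force between block and tote above 60 N).
It fails at once if the square is pressed hard against the block (over 40 N) (contact force between square and block above 40 N).
It also fails if it takes over 72 s, if anything falls off the work surface, if the arm or the gripper's body presses on something with over 40 N, if the wrist force passes 120 N, or if a joint passes its speed limit or range.

## Robot

A 6-joint arm with a two-finger parallel gripper is mounted at the origin on the work surface. World frame = base frame: x ahead of the robot, y to its left, z up, the work surface at z = 0. Lengths are in m, angles in degrees, forces in N, time in s.
With the tool pointing down it reaches from about 0.4 to 0.825 m from the base axis. Payload 7 kg.
Tool frame: the origin (TCP) lies midway between the tips of the shut fingers; the grasp point (between the pads) lies ctrl.grasp_offset behind it (ctrl.grasp_offset is the distance from the TCP to the grasp point, in m); z points along the fingers, y is the line along which they close (so a half turn about z gives the same grasp; the last joint's range is limited). The gripper opens to 88 mm and grips with 3 to 60 N. Pads are 19 mm wide; open, the fingers measure 130 mm over their backs; the gripper's body (78 mm by 193 mm) begins 47 mm behind the grasp point.
Start: joints at [-53.394, 20.546, 0.682, 0, -70.136, -16.507], TCP at [0.232, -0.634, 0.227] pointing down, gripper open.
Joint ranges: [-176.03, 176.03], [-82.01, 121.73], [-58.28, 71.71], [-173.87, 95.51], [-174.79, -0.11], [-173.66, 173.66]. Speed limits (degrees/s): [136.94, 136.94, 172.46, 180, 180, 180].

## Interface

Orientations are given as [roll, pitch, yaw] about the fixed x, y, z axes, in that order (R = Rz(yaw) Ry(pitch) Rx(roll)).
In Python, from plant import ctrl gives the robot as it stands. The module is installed in compiled form; this text tells all that it offers.
- The arm moves only by the tool send_rows, never from a script. Its argument "increments" is a list that holds one entry, the list of rows, each a list of 4 numbers: the shift along the world's x, y, z normalised to -1 to 1, where 1 is 0.2 m, then the turn about the world's z normalised to -1 to 1, where 1 is 1.5 rad. In form: [[[x, y, z, roll], ...]]. A call has 1 to 12 rows; each row is the pose to reach, as a shift and turn from the pose commanded when the call began; what a row does not reach only later rows make up. A row lasts 1/8 s, in which the tool goes at most 62.5 mm and 10.7 degrees, less where a joint would pass 70% of its speed; a pose out of reach is approached as far as the arm can. A call with a number of a shift or a turn outside -1 to 1 is refused whole. A call with a gripper value outside its range is refused whole. "jaw" is the opening, from 0 (shut) to 1 (fully open), set as the call begins (left out, the last holds). The fingers move at their own pace and stop on an object; the grip force is fixed at half the most. Time passes only in rows, so rows that repeat a pose let the fingers close. It gives the time, the measured TCP pose, the force, the opening and the grip force at its end, in the units of the state.
- ctrl.get_obs(): the state, without advancing time (a new reading comes with each control period).
- ctrl.snapshot(name): name is "scene" or "top"; returns the picture (480x640x3 uint8, red, green, blue); there is no depth.
- ctrl.calibration(name): a dict with "mtx" (3x3 intrinsics, pixels), "k1" (the pictures are not rectified: a ray, as slopes to the right and down, at radius r is drawn at 1 + k1 r^2 times it, then the intrinsics apply), "eye" and "attitude" of the camera in the world. Camera axes: x right, y up, looking along -z (the intrinsics and any distortion apply to the point x, -y, -z); pixel columns grow to the right and rows downward; lengths in m; the calibration is good to about 2 mm. A picture is of the moment at which its call begins. calibration takes no time and is no camera call.
- ctrl.close_job(): hands the job in; it is judged then, once.
Trained networks look in the newest picture that a camera, given by its name, has taken for a name from the list of things; names that differ only in an ending like _2 or _b are one class to them, and where a whole thing is asked for, a point or a joint stands for the part that bears it (a point fixed in the world has none). Each returns a list of dicts, best first, with "conf" (0 to 1); they miss things now and then, are a little off and sometimes report something else, mostly with a low value. They report only what shows in the picture. A call takes as long as a camera call. They do not tell look-alikes from the thing itself.
- ctrl.trace(thing, camera): "mask" (480x640 bool, what is visible of it) and "bbox" ([left, top, right, bottom] in pixels, round what is visible of it).
- ctrl.spot_point(thing, camera): "pixel" ([row, column] in pixels: a listed point, or the origin of a listed thing).
The state is a dict: "clock": time; "joint_pos": joint angles; "qvel": joint speeds; "tau": joint torques, N m; "tool_pos": TCP position; "orientation": TCP orientation; "force": force on the tool from outside, world axes, zero at the start; "moment": the same for the moment, N m; "opening": finger opening in m; "gripper_force": force on a finger pad.
Only numpy, scipy, OpenCV 4.12 (cv2) and the standard library are available. Lean on these libraries where they do the work, as an engineer would, in place of code of your own. Each camera call takes 0.05 s, during which the arm holds its last target. There are 200 camera calls.

## Working session

There is one attempt and no reset: what is moved stays moved. The work goes in short steps, Python scripts to look and compute and a tool call to move; the robot and the scene stay as the last step left them, time stands still between calls to the robot, and variables do not carry over. Pictures are saved under pics/ and viewed, at most 10 in all, crops included, and the job is handed in when it is done.

Besides the shell and the picture viewer there is one more tool, called after "Call:" as name(argument=value, ...), one argument or row to a line, values as JSON. send_rows: Moves the arm, as the interface text tells. Its arguments: {"type":"object","properties":{"increments":{"type":"array"},"jaw":{"type":"number"}},"required":["increments"]}

```bash
mkdir -p pics; cat > h.py <<'E'
import numpy as np, cv2
from plant import ctrl
def snap(c,n=None):
    im=ctrl.snapshot(c)
    if n: cv2.imwrite(f'pics/{n}.png',im[:,:,::-1])
    return im
E
python3 - <<'E'
from h import *
print(ctrl.get_obs())
a=snap('scene','s0');b=snap('top','t0')
for c in('scene','top'):
    print(c,ctrl.calibration(c))
    for t in ['tray','block','square','stock_top','inner_corner','stock_end','blade_end','disc','bush','tote','old_block']:
        print(t,[(np.round(d['pixel']).tolist(),round(d['conf'],2)) for d in ctrl.spot_point(t,c)])
E
```

```text
{'clock': 0.0, 'joint_pos': array([-5.33934355e+01,  2.05910614e+01,  6.33277123e-01, -2.00709095e-02,
       -7.01357791e+01, -1.65078818e+01]), 'qvel': array([ 0.08219384,  0.03376742,  0.01909863,  0.0616614 ,  0.03342749,
       -0.07293173]), 'tau': array([ 2.26515564e-03, -5.82724142e+01,  2.93050933e+01,  6.99721009e+00,
        6.93308990e-03, -1.43171255e-04]), 'tool_pos': array([ 0.23176963, -0.63343559,  0.22562329]), 'orientation': array([ 1.79904932e+02, -8.49817857e-03, -1.59908146e+02]), 'force': array([-0.66979642,  0.55358996, -0.05178058]), 'moment': array([-0.01016335,  0.01624086, -0.01653934]), 'gripper_force': 0.0, 'opening': 0.08755433154218177}
scene {'mtx': array([[468.96689447,   0.        , 323.00249458],
       [  0.        , 468.96689447, 245.27417277],
       [  0.        ,   0.        ,   1.        ]]), 'k1': 0.021856365809816133, 'eye': array([1.03052801, 0.54295675, 0.93212893]), 'attitude': array([ 39.75529986,   0.74617895, 134.30517784])}
tray [([316.0, 389.0], 0.71)]
block [([294.0, 364.0], 0.98), ([247.0, 421.0], 0.89), ([354.0, 300.0], 0.69), ([
[... 505 characters left out ...]
.33195028, 243.63150945],
       [  0.        ,   0.        ,   1.        ]]), 'k1': 0.031246363459527096, 'eye': array([0.44704156, 0.02574278, 1.02113541]), 'attitude': array([  4.16045439,  -0.27628366, -88.43559648])}
tray [([233.0, 213.0], 0.95)]
block [([140.0, 249.0], 0.95), ([339.0, 241.0], 0.92), ([245.0, 249.0], 0.6), ([293.0, 324.0], 0.6), ([348.0, 144.0], 0.58)]
square [([231.0, 356.0], 0.96)]
stock_top [([226.0, 356.0], 0.58)]
inner_corner [([217.0, 353.0], 0.61)]
stock_end [([246.0, 361.0], 0.57)]
blade_end [([214.0, 368.0], 0.77)]
disc [([241.0, 183.0], 0.85)]
bush [([188.0, 223.0], 0.46)]
tote [([236.0, 481.0], 0.59), ([242.0, 247.0], 0.57)]
old_block [([200.0, 475.0], 0.71)]
```

View pics/s0.png

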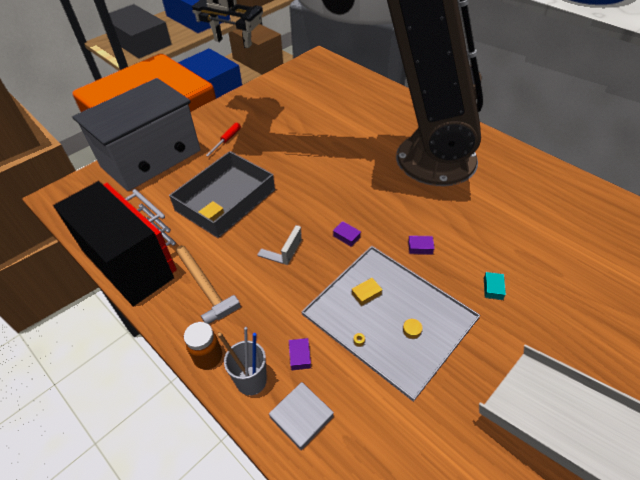

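View pics/t0.png

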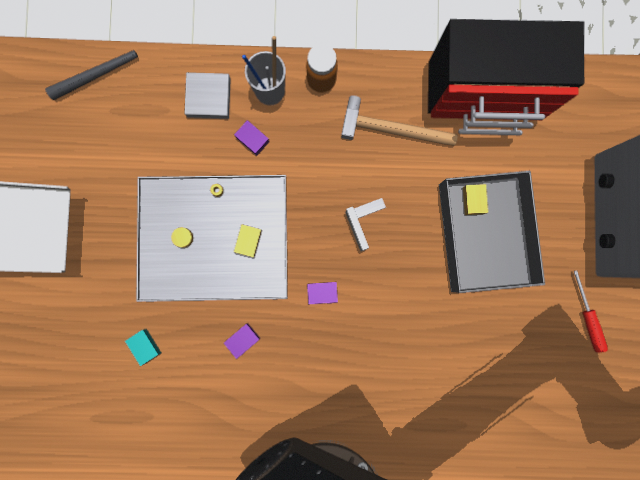

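The scene shows three candidates shaped like the block. The yellow brass one in the tray is at scene (col 366, row 291) and top (247, 241). The purple ones are at top (251, 138), (322, 293) and (242, 340), and the turquoise one at (142, 347). The brass one in the tray fits the description. The other yellow block, at top (476, 199), is the old one in the tote. The square is at top (362, 225), the disc at (181, 237) and the bush at (217, 190).

```bash
cat >> h.py <<'E'
from scipy.spatial.transform import Rotation as R
from scipy.optimize import minimize
def proj(c,P):
    k=ctrl.calibration(c); Rc=R.from_euler('xyz',k['attitude'],degrees=True).as_matrix()@np.diag([1,-1,-1.])
    r=cv2.Rodrigues(Rc.T)[0]; t=-Rc.T@k['eye']
    return cv2.projectPoints(np.asarray(P,float).reshape(-1,3),r,t,k['mtx'],np.array([k['k1'],0,0,0.]))[0].reshape(-1,2)
def box(a,b,c,d,e,f): return np.array([[x,y,z] for x in(a,b) for y in(c,d) for z in(e,f)])/1000.
BLK=[box(-30,30,-21,21,0,24)]
SQ=[box(-45,45,-7,7,0,52),box(-45,-23,7,77,0,5)]
TOTE=[box(-115,115,-85,85,0,60)]; TRAY=[box(-130,130,-155,155,0,13)]
def cyl(r,h):
    a=np.linspace(0,2*np.pi,40); return [np.array([[r*np.cos(t),r*np.sin(t),z] for t in a for z in(0,h)])/1000]
DISC=cyl(21,20); BUSH=cyl(13,18)
def place(parts,p):  # p x,y,z,yaw
    M=R.from_euler('z',p[3]).as_matrix(); return [q@M.T+np.array(p[:3]) for q in parts]
def sil(c,parts,p,S=8):
    m=np.zeros((480*1,640),np.float32)
    pts=[proj(c,q) for q in place(parts,p)]
    al=np.vstack(pts); lo=np.floor(al.min(0)).astype(int)-2; hi=np.ceil(al.max(0)).astype(int)+3
    lo=np.clip(lo,0,[630,470]); hi=np.clip(hi,lo+1,[640,480]); w,h=hi-lo; big=np.zeros((h*S,w*S),np.uint8)
    for q in pts:
        hu=cv2.convexHull(np.round(((q-lo+0.5)*S-0.5)*16).astype(np.int32)); cv2.fillConvexPoly(big,hu,255,shift=4)
    m[lo[1]:hi[1],lo[0]:hi[0]]=cv2.resize(big,(w,h),interpolation=cv2.INTER_AREA)/255.; return m
def fit(masks,parts,p0,zfree=True):
    sc=np.array([.01,.01,.01,.2]); z0=p0[2]
    def cost(u):
        p=np.array(p0)+u*sc
        if not zfree: p[2]=z0
        return sum(1-np.minimum(m,s).sum()/np.maximum(m,s).sum() for c,m in masks.items() for s in [sil(c,parts,p)])
    best=min((minimize(cost,u0,method='Nelder-Mead',options=dict(initial_simplex=np.vstack([u0,u0+np.eye(4)]),maxiter=300)) for u0 in [np.zeros(4)]),key=lambda r:r.fun)
    p=np.array(p0)+best.x*sc
    if not zfree:p[2]=z0
    return p,best.fun/len(masks)
def ray(c,rc,z):  # pixel row,col to plane z
    f=lambda x:((proj(c,[[x[0],x[1],z]])[0]-np.array(rc)[::-1])**2).sum()
    return minimize(f,[.5,0],method='Nelder-Mead').x
def trace(t,c,near):
    r=ctrl.trace(t,c); g=[d for d in r if (lambda ys,xs:np.hypot(ys.mean()-near[0],xs.mean()-near[1])<25)(*np.nonzero(d['mask']))]
    return g[0]['mask'].astype(np.float32) if g else None
E
python3 - <<'E'
from h import *
a=snap('scene');b=snap('top')
def brass(im,near,rad=30):
    h=cv2.cvtColor(im,cv2.COLOR_RGB2HSV); m=((h[...,0]>18)&(h[...,0]<34)&(h[...,1]>130)&(h[...,2]>90)).astype(np.uint8)
    n,l,s,ce=cv2.connectedComponentsWithStats(m); i=1+np.argmin(np.hypot(*(ce[1:]-near[::-1]).T)+1e3*(s[1:,4]<20)); return (l==i).astype(np.float32)
for nm,t,parts,sn,tn,z,yaws in [('block','block',BLK,(291,366),(241,247),.003,(0,.4,.8,1.2,1.6,2,2.4,2.8)),('old','old_block',BLK,(211,210),(199,476),.004,(0,.8,1.6,2.4)),('disc','disc',DISC,(327,412),(237,181),.003,(0,)),('bush','bush',BUSH,(340,360),(190,217),.003,(0,)),
  ('square','square',SQ,(250,283),(225,362),0,np.arange(0,6.2,.8)),('tote','tote',TOTE,(190,225),(232,490),0,(1.5,)),('tray','tray',TRAY,(315,390),(238,212),0,(0,))]:
    A=np.array
    if nm in('block','old','disc','bush'): ms={'scene':brass(a,A(sn)),'top':brass(b,A(tn))}
    else: ms={c:trace(t,c,n) for c,n in(('scene',sn),('top',tn))}; ms={k:v for k,v in ms.items() if v is not None}
    print(nm,{k:int(v.sum()) for k,v in ms.items()})
    x0=ray('top',tn,z+.01)
    for lab,mm in [('both',ms)]+[(k,{k:v}) for k,v in ms.items()]:
        r=min((fit(mm,parts,[*x0,z,y],lab=='both') for y in yaws),key=lambda r:r[1]); print(lab,np.round(r[0],4),np.degrees(r[0][3]).round(1),round(r[1],3))
im=cv2.resize(b[110:310,130:400],None,fx=2.9,fy=2.9,interpolation=cv2.INTER_CUBIC); cv2.imwrite('pics/t1.png',im[:,:,::-1])
E
```

```text
block {'scene': 401, 'top': 25}Traceback (most recent call last):
  File "<stdin>", line 14, in <module>
  File "<stdin>", line 14, in <genexpr>
  File "h.py", line 36, in fit
    best=min((minimize(cost,u0,method='Nelder-Mead',options=dict(initial_simplex=np.vstack([u0,u0+np.eye(4)]),maxiter=300)) for u0 in [np.zeros(4)]),key=lambda r:r.fun)
  File "h.py", line 36, in <genexpr>
    best=min((minimize(cost,u0,method='Nelder-Mead',options=dict(initial_simplex=np.vstack([u0,u0+np.eye(4)]),maxiter=300)) for u0 in [np.zeros(4)]),key=lambda r:r.fun)
              ~~~~~~~~^^^^^^^^^^^^^^^^^^^^^^^^^^^^^^^^^^^^^^^^^^^^^^^^^^^^^^^^^^^^^^^^^^^^^^^^^^^^^^^^^^^^^^^^^^^^^^^^^^^^^
    res = _minimize_neldermead(fun, x0, args, callback, bounds=bounds,
                               **options)
    fxe = func(xe)
    fx = function(np.copy(x), *(wrapper_args + args))
  File "h.py", line 35, in cost
    return sum(1-np.minimum(m,s).sum()/np.maximum(m,s).sum() for c,m in masks.items() for s in [sil(c,parts,p)])
  File "h.py", line 35, in <genexpr>
    return sum(1-np.minimum(m,s).sum()/np.maximum(m,s).sum() for c,m in masks.items() for s in [sil(c,parts,p)])
                                                                                                ~~~^^^^^^^^^^^
  File "h.py", line 24, in sil
    pts=[proj(c,q) for q in place(parts,p)]
         ~~~~^^^^^
  File "h.py", line 10, in proj
    k=ctrl.calibration(c); Rc=R.from_euler('xyz',k['attitude'],degrees=True).as_matrix()@np.diag([1,-1,-1.])
ValueError: time passes only in moves, steps and waits
```

```bash
python3 - <<'E'
s=open('h.py').read()
s=s.replace("def proj(c,P):\n    k=ctrl.calibration(c);","CAL={}\ndef proj(c,P):\n    if c not in CAL: CAL[c]=ctrl.calibration(c)\n    k=CAL[c];")
s+='''
def brass(im,near):
    h=cv2.cvtColor(im,cv2.COLOR_RGB2HSV); m=((h[...,0]>19)&(h[...,0]<36)&(h[...,1]>85)&(h[...,2]>70)).astype(np.uint8)
    n,l,s,ce=cv2.connectedComponentsWithStats(m); i=1+np.argmin(np.hypot(*(ce[1:]-near[::-1]).T)+1e3*(s[1:,4]<40)); return (l==i).astype(np.float32)
'''
open('h.py','w').write(s)
E
cat > m.py <<'E'
from h import *
a=snap('scene');b=snap('top')
im=cv2.resize(b[110:310,130:400],None,fx=2.9,fy=2.9,interpolation=cv2.INTER_CUBIC); cv2.imwrite('pics/t1.png',im[:,:,::-1])
for nm,t,parts,sn,tn,z,yaws in [('block','block',BLK,(291,366),(241,247),.003,(0,.8,1.6,2.4)),('old','old_block',BLK,(211,210),(199,476),.004,(0,1.6)),('disc','disc',DISC,(327,412),(237,181),.003,(0,)),('bush','bush',BUSH,(340,360),(190,217),.003,(0,)),
  ('square','square',SQ,(250,283),(225,362),0,(1.9,5)),('tote','tote',TOTE,(190,225),(232,490),0,(1.5,)),('tray','tray',TRAY,(315,390),(238,212),0,(0,))]:
    A=np.array
    if nm in('block','old','disc','bush'): ms={'scene':brass(a,A(sn)),'top':brass(b,A(tn))}
    else: ms={c:trace(t,c,n) for c,n in(('scene',sn),('top',tn))}; ms={k:v for k,v in ms.items() if v is not None}
    print(nm,{k:int(v.sum()) for k,v in ms.items()})
    np.savez(f'{nm}.npz',**ms)
    x0=ray('top',tn,z+.01)
    for lab,mm in [('both',ms)]+[(k,{k:v}) for k,v in ms.items()]:
        r=min((fit(mm,parts,[*x0,z,y],lab=='both') for y in yaws),key=lambda r:r[1]); print(lab,np.round(r[0],4),np.degrees(r[0][3]).round(1),round(r[1],3),flush=True)
E
time timeout 500 python3 m.py
```

```text
block {'scene': 396, 'top': 590}
both [ 0.5223  0.1721  0.0015 -0.2292] -13.1 0.195
scene [5.1830e-01 1.6970e-01 3.0000e-03 3.0904e+00] 177.1 0.289
top [ 0.5223  0.1719  0.003  -0.229 ] -13.1 0.093
old {'scene': 224, 'top': 631}
both [ 0.6227 -0.3009  0.0026  0.1017] 5.8 0.303
scene [ 0.6138 -0.3102  0.004  -0.4264] -24.4 0.439
top [ 0.6223 -0.3004  0.004   0.1056] 6.1 0.132
disc {'scene': 254, 'top': 329}
both [0.5262 0.309  0.001  0.1193] 6.8 0.197
scene [0.5206 0.3065 0.003  0.1844] 10.6 0.258
top [0.5263 0.3091 0.003  0.1301] 7.5 0.135
bush {'scene': 83, 'top': 101}
both [ 0.628   0.2417 -0.      0.1353] 7.7 0.387
scene [0.6247 0.2396 0.003  0.1707] 9.8 0.444
top [0.6278 0.241  0.003  0.1174] 6.7 0.332
square {'scene': 669, 'top': 734}
both [ 5.5220e-01 -5.3700e-02 -3.5000e-03  3.5351e+00] 202.5 0.076
scene [ 0.5539 -0.051   0.      3.5272] 202.1 0.074
top [ 0.594  -0.0766  0.      5.1652] 295.9 0.634
tote {'scene': 4858, 'top': 10017}
both [ 0.5527 -0.3273 -0.005   0.1225] 7.0 0.077
scene [ 0.5535 -0.321   0.      2.1462] 123.0 0.306
top [ 0.5524 -0.3253  0.      0.1207] 6.9 0.081
tray {'scene': 12756, 'top': 17367}
both [ 0.5281  0.2477 -0.0036  0.0439] 2.5 0.087
scene [0.5281 0.2493 0.     0.0454] 2.6 0.101
top [0.5285 0.2464 0.     0.0426] 2.4 0.073
real	0m16.604s
user	0m12.739s
sys	0m0.421s
```

View pics/t1.png

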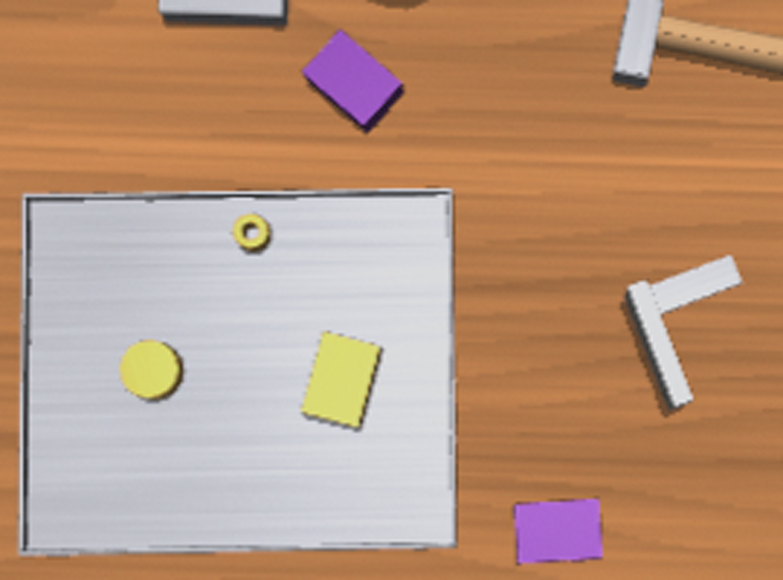

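The enlarged crop confirms it: the brass block in the tray is at crop (342, 380), and the purple look-alikes are outside the tray. I'll refit with better masks and z fixed.

```bash
cat > m2.py <<'E'
from h import *
import sys
print(ctrl.grasp_offset)
snap('scene');snap('top')
for nm,parts,sn,tn,p0 in [('block',BLK,(291,366),(241,247),[.522,.172,.003,-.23]),('old_block',BLK,(211,210),(199,476),[.622,-.3,.004,.1]),('square',SQ,(250,283),(225,362),[.552,-.054,0,3.535])]:
    ms={c:trace(nm,c,n) for c,n in(('scene',sn),('top',tn))}; ms={k:v for k,v in ms.items() if v is not None}
    for lab,mm,zf in [('both z free',ms,1),('both',ms,0)]+[(k,{k:v},0) for k,v in ms.items()]:
        r=fit(mm,parts,p0,zf); print(nm,lab,np.round(r[0],4),np.degrees(r[0][3]).round(1),round(r[1],3))
E
python3 m2.py
```

```text
0.0188
block both z free [ 0.5217  0.1718 -0.0017 -0.2293] -13.1 0.086
block both [ 0.5223  0.1719  0.003  -0.225 ] -12.9 0.112
block scene [ 0.5225  0.1746  0.003  -0.2218] -12.7 0.082
block top [ 0.5223  0.1703  0.003  -0.2269] -13.0 0.06
old_block both z free [ 0.6221 -0.2985  0.005   0.0943] 5.4 0.058
old_block both [ 0.6222 -0.2988  0.004   0.0907] 5.2 0.058
old_block top [ 0.6222 -0.2988  0.004   0.0907] 5.2 0.058
square both z free [ 0.552  -0.0532 -0.0039  3.5364] 202.6 0.085
square both [ 0.5519 -0.0526  0.      3.5404] 202.9 0.111
square scene [ 0.5535 -0.0499  0.      3.5256] 202.0 0.087
square top [ 0.552  -0.0534  0.      3.5365] 202.6 0.061
```

Call:
send_rows(
  increments=[
    [[0.08,0.14,0,0],[0.2,0.35,0,0],[0.35,0.6,0,0],[0.5,0.85,0,0],[0.55,0.98,0,0]],
  ],
  jaw=0.6,
)

```text
clock: 2.72
tool_pos: [0.3432, -0.4358, 0.2269]
orientation: [-180.0, 0.0, -159.8]
force: [-0.1, -0.8, -0.1]
opening: 0.0533
gripper_force: 0.0
```

Call:
send_rows(
  increments=[
    [[0.14,0.25,0,0.01],[0.3,0.5,0,0.02],[0.45,0.8,0,0.03],[0.55,0.97,0,0.03]],
  ],
)

```text
clock: 3.22
tool_pos: [0.4528, -0.2417, 0.227]
orientation: [-180.0, 0.1, -157.2]
force: [1.1, -0.6, 0.2]
opening: 0.0529
gripper_force: 0.0
```

Call:
send_rows(
  increments=[
    [[0.14,0.25,0,0],[0.3,0.5,-0.1,0],[0.45,0.8,-0.25,0],[0.54,0.97,-0.35,0],[0.54,0.97,-0.4,0],[0.54,0.97,-0.4,0]],
  ],
)

```text
clock: 3.98
tool_pos: [0.5593, -0.0499, 0.1458]
orientation: [180.0, -0.1, -157.3]
force: [-0.4, -0.1, 0.7]
opening: 0.0525
gripper_force: 0.0
```

Call:
send_rows(
  increments=[
    [[0,0,-0.2,0],[0,0,-0.4,0],[0,0,-0.54,0],[0,0,-0.575,0],[0,0,-0.575,0]],
  ],
)

```text
clock: 4.6
tool_pos: [0.5604, -0.0505, 0.0325]
orientation: [-180.0, 0.0, -157.4]
force: [0.2, 0.1, 0.5]
opening: 0.0527
gripper_force: 0.0
```

Call:
send_rows(
  increments=[
    [[0,0,0,0],[0,0,0,0],[0,0,0,0],[0,0,0,0],[0,0,0,0],[0,0,0,0]],
  ],
  jaw=0,
)

```text
clock: 5.35
tool_pos: [0.5599, -0.0497, 0.0317]
orientation: [180.0, 0.0, -157.3]
force: [-1.3, 2.3, 3.6]
opening: 0.0141
gripper_force: 30.0
```

Call:
send_rows(
  increments=[
    [[0,0,0.1,0],[0,0,0.3,0],[0,0,0.4,0],[0,0,0.4,0]],
  ],
)

```text
clock: 5.85
tool_pos: [0.5607, -0.0497, 0.1126]
orientation: [-180.0, 0.2, -157.3]
force: [-1.1, -0.1, -3.4]
opening: 0.0139
gripper_force: 30.0
```

Call:
send_rows(
  increments=[
    [[0,0.1,0,-0.04],[0,0.25,0,-0.14],[0,0.4,0,-0.24],[0,0.55,0,-0.34],[-0.01,0.7,0,-0.41],[-0.02,0.85,0,-0.415],[-0.036,0.95,0,-0.415]],
  ],
)

```text
clock: 6.72
tool_pos: [0.5518, 0.1409, 0.1099]
orientation: [-179.9, -0.1, 167.0]
force: [0.2, 0.5, -2.0]
opening: 0.0135
gripper_force: 30.0
```

Call:
send_rows(
  increments=[
    [[0,0.1,0,0],[0,0.22,0,0],[0,0.3,-0.05,0],[0,0.305,-0.15,0],[0,0.305,-0.25,0],[0,0.305,-0.25,0],[0,0.305,-0.25,0]],
  ],
)

```text
clock: 7.6
tool_pos: [0.5531, 0.2014, 0.0618]
orientation: [180.0, 0.0, 167.0]
force: [-0.5, 0.0, -2.3]
opening: 0.0139
gripper_force: 30.0
```

```bash
python3 - <<'E'
from h import *
o=ctrl.get_obs();print(o['clock'],o['tool_pos'],o['orientation'],o['joint_pos'],o['force'])
a=snap('scene');b=snap('top')
cv2.imwrite('pics/p1.png',np.hstack([cv2.resize(a[230:380,290:450],None,fx=2.5,fy=2.5),cv2.resize(b[165:315,130:290],None,fx=2.5,fy=2.5)])[:,:,::-1])
E
```

```text
7.6 [0.55305539 0.2013579  0.06183681] [1.79999738e+02 1.53940648e-02 1.67020250e+02] [ 3.90323742e+01  2.14362290e+01 -2.20340256e+01  1.64986278e-02
 -4.65200654e+01 -1.42023476e+02] [-0.501285    0.04633099 -2.32631087]
```

View pics/p1.png

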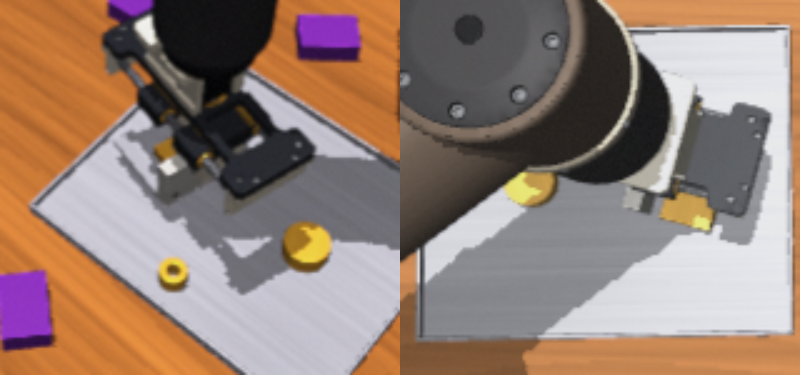

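The square hangs beside the block: stock to the block's left, at crop (635, 200) in the top half, with clearance. The disc (530, 185) and bush (173, 272) are undisturbed. I'll lower it now.

Call:
send_rows(
  increments=[
    [[0,0,-0.05,0],[0,0,-0.1,0],[0,0,-0.12,0],[0,0,-0.125,0],[0,0,-0.125,0]],
  ],
)

```text
clock: 8.32
tool_pos: [0.5529, 0.2012, 0.0366]
orientation: [-180.0, 0.0, 167.0]
force: [-1.0, 0.3, -2.4]
opening: 0.0133
gripper_force: 30.0
```

Call:
send_rows(
  increments=[
    [[0,0,-0.004,0],[0,0,-0.006,0],[0,0,-0.006,0],[0,0,-0.006,0]],
  ],
)

```text
clock: 8.82
tool_pos: [0.5528, 0.2011, 0.0354]
orientation: [180.0, 0.0, 167.0]
force: [0.5, -0.1, -3.3]
opening: 0.0136
gripper_force: 30.0
```

Call:
send_rows(
  increments=[
    [[-0.002,-0.01,0,0],[-0.005,-0.02,0,0],[-0.007,-0.03,0,0],[-0.009,-0.04,0,0],[-0.011,-0.048,0,0],[-0.013,-0.054,0,0],[-0.014,-0.06,0,0],[-0.015,-0.064,0,0],[-0.016,-0.068,0,0]],
  ],
)

```text
clock: 9.95
tool_pos: [0.5497, 0.1876, 0.0354]
orientation: [180.0, 0.0, 167.0]
force: [0.8, 3.3, -2.9]
opening: 0.0136
gripper_force: 30.0
```

Call:
send_rows(
  increments=[
    [[-0.01,0.002,0,0],[-0.02,0.005,0,0],[-0.03,0.007,0,0],[-0.04,0.009,0,0],[-0.048,0.011,0,0],[-0.054,0.012,0,0],[-0.06,0.013,0,0],[-0.064,0.014,0,0],[-0.068,0.015,0,0]],
  ],
)

```text
clock: 11.08
tool_pos: [0.5359, 0.1904, 0.0354]
orientation: [-180.0, -0.0, 167.0]
force: [3.8, -0.9, -2.5]
opening: 0.0138
gripper_force: 30.0
```

```bash
python3 - <<'E'
from h import *
a=snap('scene');b=snap('top')
cv2.imwrite('pics/p2.png',np.hstack([cv2.resize(a[240:330,310:410],None,fx=4,fy=4),cv2.resize(b[200:290,210:310],None,fx=4,fy=4)])[:,:,::-1])
E
```

```text
(no output)
```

View pics/p2.png

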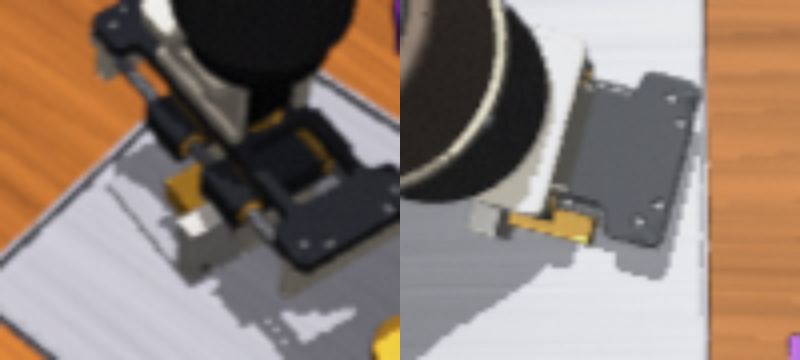

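Forces of 3.3 N (stock) and 3.8 N (blade) show contact on both faces. The pictures show the block at the inner corner, at crop (575, 222) in the top half. I'll give one last diagonal nudge, lower and release.

Call:
send_rows(
  increments=[
    [[-0.004,-0.005,0,0],[-0.008,-0.01,0,0],[-0.01,-0.014,0,0],[-0.01,-0.014,0,0]],
  ],
)

```text
clock: 11.68
tool_pos: [0.5338, 0.1879, 0.0354]
orientation: [180.0, -0.0, 167.0]
force: [0.9, 3.3, -1.4]
opening: 0.0137
gripper_force: 30.0
```

Call:
send_rows(
  increments=[
    [[0,0,-0.003,0],[0,0,-0.006,0],[0,0,-0.006,0],[0,0,-0.006,0]],
  ],
)

```text
clock: 12.18
tool_pos: [0.5339, 0.1879, 0.0347]
orientation: [180.0, 0.0, 167.0]
force: [-1.5, 3.2, 5.1]
opening: 0.0137
gripper_force: 30.0
```

Call:
send_rows(
  increments=[
    [[0,0,0,0],[0,0,0,0],[0,0,0,0],[0,0,0,0],[0,0,0,0],[0,0,0,0]],
  ],
  jaw=0.4,
)

```text
clock: 12.92
tool_pos: [0.5339, 0.1877, 0.0341]
orientation: [-180.0, -0.0, 167.0]
force: [-0.0, -0.4, 0.4]
opening: 0.0349
gripper_force: 0.0
```

Call:
send_rows(
  increments=[
    [[0,0,0.03,0],[0,0,0.15,0],[0,0,0.35,0],[0,0,0.6,0],[0,0,0.65,0]],
  ],
)

```text
clock: 13.55
tool_pos: [0.5357, 0.1887, 0.1685]
orientation: [179.7, 0.3, 167.0]
force: [0.3, -0.1, 0.2]
opening: 0.0353
gripper_force: 0.0
```

Call:
send_rows(
  increments=[
    [[0,-0.2,0,0.1],[0,-0.5,0,0.2],[0,-0.8,0,0.3],[0,-1,0,0.4],[0,-1,0,0.5],[0,-1,0,0.6],[0,-1,0,0.7]],
  ],
  jaw=1,
)

```text
clock: 14.42
tool_pos: [0.5336, -0.0126, 0.164]
orientation: [180.0, -0.0, -132.6]
force: [-0.1, 0.2, 0.6]
opening: 0.0871
gripper_force: 0.0
```

```bash
cat > m3.py <<'E'
from h import *
o=ctrl.get_obs();print(o['clock'],o['tool_pos'],o['orientation'],o['joint_pos'])
a=snap('scene');b=snap('top')
cv2.imwrite('pics/p3.png',np.hstack([cv2.resize(a[230:380,290:450],None,fx=2.5,fy=2.5),cv2.resize(b[180:280,190:290],None,fx=3.75,fy=3.75)])[:,:,::-1])
bc=[.5123,.164,.003,-.2269]; th=np.radians(167.0)
sq=[.5339+.0087*np.cos(th),.1879+.0087*np.sin(th),.003,th]
for nm,parts,p0 in [('block',BLK,bc),('square',SQ,sq)]:
    ms={}
    for c in('scene','top'):
        q=proj(c,[[p0[0],p0[1],.015]])[0][::-1]; m=trace(nm,c,q); 
        if m is not None: ms[c]=m
    for lab,mm in [(k,{k:v}) for k,v in ms.items()]:
        r=fit(mm,parts,p0,0); print(nm,lab,np.round(r[0],4),np.degrees(r[0][3]).round(1),round(r[1],3))
        if nm=='block': ref=r[0]
        elif lab=='top':
            P=np.array([[-23,7,0],[32,7,0],[-23,45,0]])/1000; M=R.from_euler('z',r[0][3]).as_matrix(); Wd=P@M.T+r[0][:3]
            print(np.round((Wd-ref)@R.from_euler('z',ref[3]).as_matrix(),4))
E
python3 m3.py
```

```text
14.425 [ 0.53358856 -0.01260973  0.16396953] [ 1.79977884e+02 -1.94742593e-02 -1.32580031e+02] [ 1.96987030e+01  1.02545807e+01 -2.21945184e+01 -1.24613519e-02
 -5.75784285e+01 -6.22720537e+01]
block scene [0.5089 0.1526 0.003  0.2386] 13.7 0.443
square scene [0.5254 0.1905 0.003  2.9352] 168.2 0.117
```

View pics/p3.png

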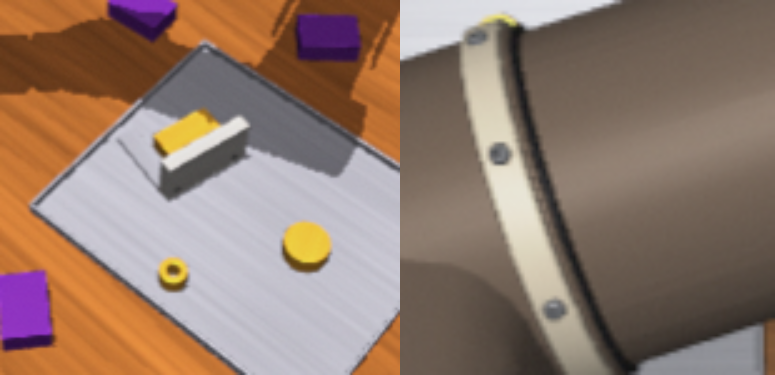

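The scene half shows the square released, its stock against the block's long side (205, 155). The blade blends into the tray along the line (120, 140)–(160, 185). I'll clear the arm so the top camera can check the fit.

Call:
send_rows(
  increments=[
    [[-0.1,-0.25,0,0.1],[-0.2,-0.5,0.1,0.2],[-0.2,-0.75,0.1,0.34],[-0.2,-1,0.1,0.34]],
  ],
)

```text
clock: 15.22
tool_pos: [0.494, -0.2135, 0.1849]
orientation: [-179.9, 0.0, -103.5]
force: [0.5, 0.3, 0.3]
opening: 0.0879
gripper_force: 0.0
```

Call:
send_rows(
  increments=[
    [[0,-0.25,0,0],[0,-0.5,0,0],[0,-0.75,0,0],[0,-0.8,0,0]],
  ],
)

```text
clock: 15.72
tool_pos: [0.4934, -0.3748, 0.1834]
orientation: [179.9, -0.0, -103.9]
force: [-0.7, 0.5, 0.2]
opening: 0.0877
gripper_force: 0.0
```

```bash
sed -i 's/p3.png/p4.png/' m3.py; python3 m3.py
```

```text
15.725 [ 0.49337474 -0.37481336  0.1834003 ] [ 1.79943512e+02 -7.67538221e-03 -1.03876495e+02] [-1.91830301e+01  1.71438556e+01 -1.01062977e+01  1.44658176e-02
 -6.28053838e+01  5.29991349e+00]
block scene [0.5067 0.153  0.003  0.2773] 15.9 0.477
block top [ 0.5128  0.1619  0.003  -0.2273] -13.0 0.055
square scene [0.5267 0.1909 0.003  2.9152] 167.0 0.097
square top [0.5263 0.1882 0.003  2.9337] 168.1 0.157Traceback (most recent call last):
  File "m3.py", line 17, in <module>
    print(np.round((Wd-ref)@R.from_euler('z',ref[3]).as_matrix(),4))
                    ~~^~~~
ValueError: operands could not be broadcast together with shapes (3,3) (4,)
```

View pics/p4.png

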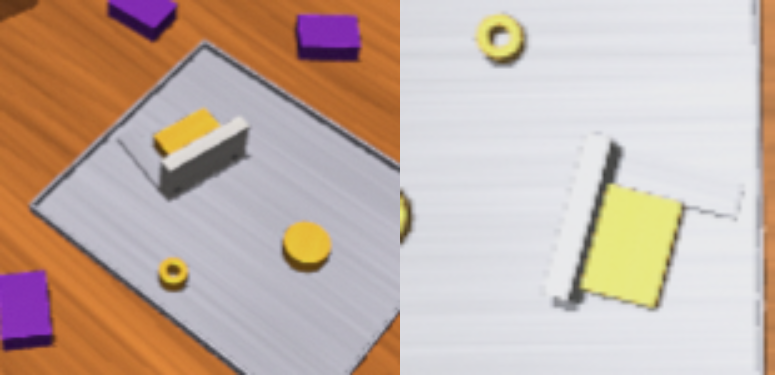

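```bash
python3 - <<'E'
from h import *
b=snap('top'); F=8; r0,c0=205,225
im=cv2.resize(b[r0:r0+65,c0:c0+75],None,fx=F,fy=F,interpolation=cv2.INTER_CUBIC)
bp=np.array([.5128,.1619,.003]); th=np.radians(167.); M=R.from_euler('z',th).as_matrix()
o=bp-M@np.array([.007,.028,0])
def line(P,col):
    q=((proj('top',np.array(P)/1000@M.T+o)-[c0,r0]+.5)*F-.5).astype(int); cv2.polylines(im,[q.reshape(-1,1,2)],False,col,1,cv2.LINE_AA)
line([[-45,-7,52],[45,-7,52],[45,7,52],[-45,7,52],[-45,-7,52]],(255,0,0))
line([[-23,7,5],[-23,77,5],[-45,77,5],[-45,7,5]],(0,0,255))
line([[-23,7,24],[37,7,24],[37,49,24],[-23,49,24],[-23,7,24]],(0,160,0))
cv2.imwrite('pics/ov.png',im[:,:,::-1])
E
```

```text
(no output)
```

View pics/ov.png

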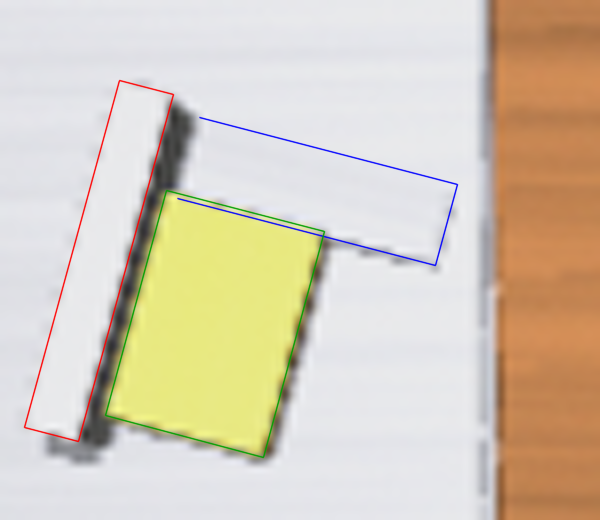

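The overlay of the flush pose (red stock, blue blade, green block) matches the picture to within about 1 px at the stock's edge, the block's end line (325, 235) and the blade tip (435, 265). The fit is flush, so next I'll fetch the block by its ends.

Call:
send_rows(
  increments=[
    [[0,0.15,0,0],[0,0.4,0,0],[0,0.65,0,0],[0.02,0.9,0,0.01]],
  ],
)

```text
clock: 16.58
tool_pos: [0.4977, -0.19, 0.1847]
orientation: [-179.9, 0.0, -102.7]
force: [1.5, -0.4, 0.3]
opening: 0.0877
gripper_force: 0.0
```

Call:
send_rows(
  increments=[
    [[0,0.25,0,0],[0,0.5,0,0],[0.02,0.75,0,0],[0.04,1,0,0]],
  ],
)

```text
clock: 17.08
tool_pos: [0.5056, 0.0102, 0.1848]
orientation: [-179.9, 0.0, -102.7]
force: [-0.1, -0.3, 0.4]
opening: 0.0876
gripper_force: 0.0
```

Call:
send_rows(
  increments=[
    [[0,0.25,0,0],[0,0.5,-0.1,0],[0.02,0.7,-0.2,0],[0.03,0.77,-0.3,0],[0.03,0.77,-0.4,0],[0.03,0.77,-0.4,0],[0.03,0.77,-0.4,0]],
  ],
)

```text
clock: 17.95
tool_pos: [0.5121, 0.1622, 0.1051]
orientation: [-179.9, 0.0, -102.7]
force: [-0.2, 0.1, 1.1]
opening: 0.0875
gripper_force: 0.0
```

Call:
send_rows(
  increments=[
    [[0,-0.01,-0.15,0],[0,-0.01,-0.28,0],[0,-0.01,-0.36,0],[0,-0.01,-0.42,0],[0,-0.01,-0.45,0],[0,-0.01,-0.45,0]],
  ],
)

```text
clock: 18.7
tool_pos: [0.5121, 0.1598, 0.0144]
orientation: [-180.0, 0.0, -102.7]
force: [0.3, 0.3, -0.3]
opening: 0.0876
gripper_force: 0.0
```

Call:
send_rows(
  increments=[
    [[0,0,0,0],[0,0,0,0],[0,0,0,0],[0,0,0,0],[0,0,0,0],[0,0,0,0]],
  ],
  jaw=0,
)

```text
clock: 19.45
tool_pos: [0.5122, 0.1598, 0.0144]
orientation: [-180.0, 0.0, -102.7]
force: [1.0, -1.1, 3.6]
opening: 0.0598
gripper_force: 30.0
```

Call:
send_rows(
  increments=[
    [[0,0,0.04,0],[0,0,0.15,0],[0,0,0.4,0],[0,0,0.65,0],[0,0,0.75,0],[0,0,0.75,0]],
  ],
)

```text
clock: 20.2
tool_pos: [0.5119, 0.16, 0.1652]
orientation: [-179.9, 0.1, -102.8]
force: [-0.5, 0.0, -6.2]
opening: 0.0595
gripper_force: 30.0
```

Call:
send_rows(
  increments=[
    [[0,-0.1,0,-0.05],[0,-0.3,0,-0.15],[0,-0.5,0,-0.25],[0,-0.7,0,-0.35],[0,-0.85,0,-0.45]],
  ],
)

```text
clock: 20.82
tool_pos: [0.51, -0.012, 0.1618]
orientation: [179.9, -0.2, -141.8]
force: [0.5, 0.6, -5.2]
opening: 0.0599
gripper_force: 30.0
```

Call:
send_rows(
  increments=[
    [[0,-0.2,0,-0.1],[0,-0.4,0,-0.2],[0,-0.6,0,-0.3],[0.03,-0.75,0,-0.37],[0.03,-0.85,0,-0.37]],
  ],
)

```text
clock: 21.45
tool_pos: [0.5164, -0.1814, 0.1615]
orientation: [179.9, -0.2, -173.4]
force: [0.7, -0.4, -6.5]
opening: 0.0602
gripper_force: 30.0
```

Call:
send_rows(
  increments=[
    [[0,-0.2,0,0],[0,-0.4,0,0],[0,-0.6,0,0],[0,-0.7,0,0],[0,-0.75,0,0],[0,-0.75,0,0]],
  ],
)

```text
clock: 22.2
tool_pos: [0.5174, -0.33, 0.1631]
orientation: [179.9, -0.1, -173.3]
force: [0.1, 0.3, -4.6]
opening: 0.0596
gripper_force: 30.0
```

```bash
python3 - <<'E'
from h import *
o=ctrl.get_obs();print(o['clock'],o['tool_pos'],o['orientation'],o['joint_pos'],o['opening'])
a=snap('scene');b=snap('top')
cv2.imwrite('pics/p5.png',np.hstack([cv2.resize(a[100:330,130:400],None,fx=1.45,fy=1.45),cv2.resize(b[130:330,330:600],None,fx=1.45,fy=1.6675)])[:,:,::-1]) if 0 else cv2.imwrite('pics/p5.png',cv2.resize(a[110:330,140:400],None,fx=2.7,fy=2.7)[:,:,::-1])
E
```

```text
22.2 [ 0.51742035 -0.33003855  0.16311024] [ 1.79940727e+02 -8.23870685e-02 -1.73262347e+02] [-1.43373192e+01  1.75894885e+01 -1.23015893e+01 -2.95939515e-02
 -6.02071155e+01 -6.89103446e+01] 0.05964125996806977
```

View pics/p5.png

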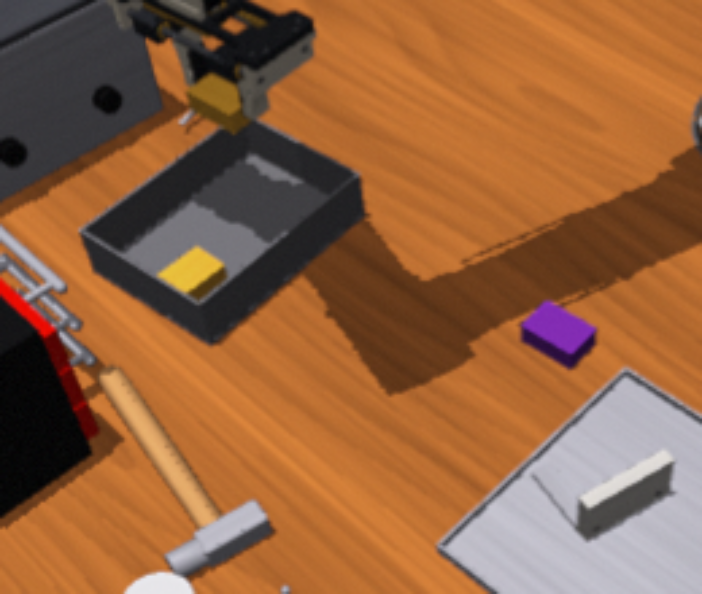

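The scene shows the block held level above the tote's empty half (block at (218, 100), old block at (195, 270)). The square is still in the tray at (625, 495). I'll lower the block.

Call:
send_rows(
  increments=[
    [[0,0,-0.1,0],[0,0,-0.25,0],[0,0,-0.4,0],[0,0,-0.55,0],[0,0,-0.65,0],[0,0,-0.7,0],[0,0,-0.71,0],[0,0,-0.71,0]],
  ],
)

```text
clock: 23.3
tool_pos: [0.5186, -0.3302, 0.023]
orientation: [-180.0, 0.1, -173.2]
force: [1.1, -0.0, -5.4]
opening: 0.0598
gripper_force: 30.0
```

Call:
send_rows(
  increments=[
    [[0,0,-0.004,0],[0,0,-0.008,0],[0,0,-0.012,0],[0,0,-0.015,0],[0,0,-0.018,0],[0,0,-0.018,0]],
  ],
)

```text
clock: 24.05
tool_pos: [0.5179, -0.3303, 0.0185]
orientation: [180.0, -0.0, -173.2]
force: [0.2, -0.4, -5.7]
opening: 0.0597
gripper_force: 30.0
```

Call:
send_rows(
  increments=[
    [[0,0,-0.004,0],[0,0,-0.008,0],[0,0,-0.011,0],[0,0,-0.014,0],[0,0,-0.014,0]],
  ],
)

```text
clock: 24.68
tool_pos: [0.5179, -0.3302, 0.0157]
orientation: [180.0, -0.0, -173.2]
force: [-0.2, 0.2, -6.5]
opening: 0.0599
gripper_force: 30.0
```

Call:
send_rows(
  increments=[
    [[0,0,-0.002,0],[0,0,-0.004,0],[0,0,-0.005,0],[0,0,-0.005,0]],
  ],
)

```text
clock: 25.18
tool_pos: [0.518, -0.3303, 0.0155]
orientation: [-180.0, 0.0, -173.2]
force: [-3.7, 2.4, 5.2]
opening: 0.0599
gripper_force: 30.0
```

Call:
send_rows(
  increments=[
    [[0,0,0,0],[0,0,0,0],[0,0,0,0],[0,0,0,0],[0,0,0,0]],
  ],
  jaw=0.88,
)

```text
clock: 25.8
tool_pos: [0.518, -0.3303, 0.0147]
orientation: [-180.0, -0.0, -173.2]
force: [0.3, -0.5, 0.3]
opening: 0.077
gripper_force: 0.0
```

Call:
send_rows(
  increments=[
    [[0,0,0.03,0],[0,0,0.15,0],[0,0,0.4,0],[0,0,0.65,0],[0,0,0.9,0],[0,0,0.9,0]],
  ],
)

```text
clock: 26.55
tool_pos: [0.5203, -0.3313, 0.2003]
orientation: [-179.8, 0.5, -173.2]
force: [-0.6, -0.9, -0.2]
opening: 0.077
gripper_force: 0.0
```

```bash
python3 - <<'E'
from h import *
o=ctrl.get_obs();print(o['clock'],o['tool_pos'],o['force'])
a=snap('scene')
cv2.imwrite('pics/p6.png',cv2.resize(a[110:370,140:440],None,fx=2.2,fy=2.2)[:,:,::-1])
E
```

```text
26.55 [ 0.52025223 -0.331333    0.20033191] [-0.57293898 -0.86997428 -0.19214465]
```

View pics/p6.png

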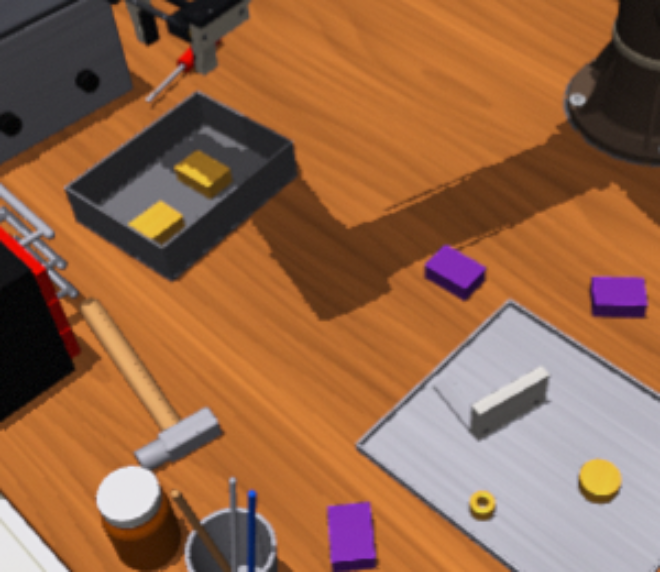

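The block lies flat in the tote at (203, 172). The square (510, 405), disc (600, 480) and bush (482, 503) are in the tray, and the arm is clear.

```bash
python3 -c "
from plant import ctrl
print(ctrl.close_job())"
```

```text
the job is handed in; nothing more can be done
None
```

The square was laid flush round the block's corner and released, then the block was set flat in the tote with the square left lying in the tray, and the job was handed in at about 27 s; no verdict was returned.

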